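# Fit the spring retaining clip into the spindle groove

## Task

Pinch the two lugs of the spring retaining clip so that its jaws spread, carry it over the spindle of the stand, and with it press the spring-loaded sleeve gently down to its stop, so that the groove is uncovered; then let go so that the jaws contract into the groove and the clip holds the sleeve down. Do not force it, and leave the other things on the bench where they are.

Things in the scene. Friction and masses are not known exactly. Their poses are not given: they have to be found in the camera images.
- clip: Spring-steel retaining clip, 80 x 45 mm, 70 g, flat on the bench: two half-round arms (z 0 to 5 mm, outer radius 22) on a pivot pin at x=-26 mm, sprung shut, two jaw pads each. Origin: centre of the ring of jaws, on the underside; z up; x points from the lugs through the ring to its open end. Jaw pads stand 13 mm from the centre shut, 18 mm fully spread (on the sides; the pivot stays at 21).
- clip_lugs (a point): Point midway between the clip's two lugs, 46 mm behind the ring centre, 16 mm above its underside; axes as clip. Lugs: upright flat plates 24 mm long, 4 thick, 32 high, an eye marked outside, on the +y and -y side; pinch along y. Shut they splay, 43 mm over the rear ends, 31 at the front; pinched fully they are parallel, 28 mm over all. Spreading takes 27 N; 45 to 60 N holds firmly.
- clip_left (a joint): How far each arm of the clip is turned open (rad; both arms turn alike): 0 shut, 0.25 fully spread. 0.01 to 0.03 when the jaws have contracted into the groove, over 0.07 when they are only partly in, 0.14 or more when they only grip the spindle's plain land.
- stand: Fixed stand, square base 90 x 90 x 12 mm; origin under its centre, on the bench; z, up, is the spindle's axis. The spindle is set higher from start to start by an unmeasured 0 to 20 mm; add that to these heights: tip 80 mm (edge chamfered 3 mm), land of radius 16 from 77 to 59, below 59 the groove of radius 13.5. The flat top of the sleeve (radius 24) is at 60 at rest and hides the groove.
- stand_plate (a point): Centre of the stand's base plate, on top, 12 mm above the bench. The ribbed aluminium sleeve slides on the oiled spindle on a soft damped coil spring: 1.5 N starts it down, 4 N holds it just short of a hard stop 10 mm down, where the force rises steeply. Release at the stop; it must be 6 mm down or more for the jaws to enter the groove. Over 25 N between spread clip and stand is forcing it.
- petri_dish: Bystander: flat clear dish, 63 mm across, 15 mm high, origin under its centre.
- screw_cap_a: Bystander: ribbed screw cap, 42 mm across, 19 mm high, origin under its centre.
- nail_brush: Bystander: small brush, 34 x 100 x 30 mm, origin under its centre.
- tape_roll: Bystander: roll of tape lying flat, 76 mm across, 19 mm high, origin under its centre.

How it is judged:
By the outcome, as a careful person would: the job done as asked, in the order asked, and still so for the second after the job is handed in, with the robot touching nothing.
It also fails if it takes over 64 s, if anything falls off the work surface, if the arm or the gripper's body presses on something with over 40 N, if the wrist force passes 120 N, or if a joint passes its speed limit or range.

## Robot

A 6-joint arm with a two-finger parallel gripper is mounted at the origin on a cart in front of the work surface, level with it; the furniture and walls round the work are solid. World frame = base frame: x ahead of the robot, y to its left, z up, the work surface at z = 0. Lengths are in mm, angles in rad, forces in N, time in s.
With the tool pointing down it reaches from about 425 to 1125 mm from the base axis. Payload 14.9 kg.
Tool frame: the origin (TCP) lies between the finger pads; the fingertips stand 25 mm ahead of it and the grasp point (between the pads) lies 6 mm ahead of it (r.tips_ahead is the distance from the TCP to the fingertips, in mm); z points along the fingers, y is the line along which they close (so a half turn about z gives the same grasp; the last joint's range is limited). The gripper opens to 91 mm and grips with 3 to 60 N. Pads are 32 mm wide; open, the fingers measure 118 mm over their backs; the gripper's body (76 mm by 178 mm) begins 60 mm behind the grasp point.
Start: joints at [1.206, 0.379, 1.734, -0, 1.028, -0.033], TCP at [228.029, 661.831, 238.932] pointing down, gripper open.
Joint ranges: [-2.77, 2.77], [-0.74, 2.19], [0, 2.66], [-1.06, 4.2], [0.31, 2.87], [-3.08, 3.08]. Speed limits (rad/s): [1.89, 1.89, 2.39, 3.14, 3.14, 3.14].

## Interface

Orientations are given as a unit quaternion [w, x, y, z].
In Python, from workcell import r, optics, monitor gives the robot as it stands (r), with the cameras (optics) and the readings (monitor).
- The arm moves only by the shell command python3 nudge.py 'ROWS' [FORCE]. ROWS is a JSON list of rows, 1 to 10 of them, each of 5 numbers: the opening from 0.0 (shut) to 1.0 (fully open), then dx, dy, dz in mm, then a turn about the tool's z in rad; each row shifts and turns the commanded pose from where the row before left it, along the tool's axes as they then stand; what a row does not reach is not made up. A row lasts 1/10 s, in which the tool goes at most 50 mm and 0.15 rad, less where a joint would pass 70% of its speed; a pose out of reach is approached as far as the arm can. The fingers move at their own pace and stop on an object; FORCE is the grip in N (left out, the last holds). Time passes only in rows, so rows that do not move let the fingers close. It prints the time, the measured TCP pose, the force, the opening and the grip force at its end.
- monitor.read_state(): the state, without advancing time (a new reading comes with each control period).
- optics.camera(name): name is "scene" or "top"; returns a dict with "img" (400x640x3 uint8, red, green, blue), "fx", "fy", "cx", "cy" (pixels), "k1" (the pictures are not rectified: a ray, as slopes to the right and down, at radius r is drawn at 1 + k1 r^2 times it, then the intrinsics apply), "eye" and "orientation" of the camera in the world. Camera axes: x right, y up, looking along -z (the intrinsics and any distortion apply to the point x, -y, -z); pixel columns grow to the right and rows downward; lengths in mm; the calibration is good to about 2 mm. A picture is of the moment at which its call begins. There is no depth.
- r.job_done(): hands the job in; it is judged then, once.
The state is a dict: "time_s": time; "qpos": joint angles; "joint_velocities": joint speeds; "tau": joint torques, N m; "ee_pos": TCP position; "tcp_rot": TCP orientation; "wrist_force": force on the tool from outside, world axes, zero at the start; "ft_torque": the same for the moment, N m; "gripper_width": opening from 0.0 (shut) to 1.0 (fully open); "grasp_force": force on a finger pad.
Only numpy, scipy, OpenCV 4.12 (cv2) and the standard library are available. Lean on these libraries where they do the work, as an engineer would, in place of code of your own. Each camera call takes 0.05 s, during which the arm holds its last target. There are 200 camera calls.

## Working session

There is one attempt and no reset: what is moved stays moved. The work goes in short steps, Python scripts to look and compute and a shell command to move; the robot and the scene stay as the last step left them, time stands still between calls to the robot, and variables do not carry over. Pictures are saved under pics/ and viewed, at most 10 in all, crops included, and the job is handed in when it is done.

```bash
ls; mkdir -p pics; cat > h.py <<'E'
import numpy as np, cv2
from scipy.spatial.transform import Rotation as R
from workcell import r, optics, monitor
def rot(q): return R.from_quat([q[1],q[2],q[3],q[0]]).as_matrix()
def px2w(c,u,v,z):
    a,b=(u-c["cx"])/c["fx"],(v-c["cy"])/c["fy"]; x,y=a,b
    for _ in range(30):
        f=1+c["k1"]*(x*x+y*y); x,y=a/f,b/f
    d=rot(c["orientation"])@np.array([x,-y,-1]); e=np.array(c["eye"])
    return e+d*(z-e[2])/d[2]
def w2px(c,p):
    d=rot(c["orientation"]).T@(np.array(p)-np.array(c["eye"])); x,y=d[0]/-d[2],-d[1]/-d[2]
    f=1+c["k1"]*(x*x+y*y); return c["cx"]+c["fx"]*x*f, c["cy"]+c["fy"]*y*f
E
python3 - <<'E'
from h import *
import pickle
for n in("scene","top"):
    c=optics.camera(n); cv2.imwrite(f"pics/{n}0.png",c["img"][:,:,::-1]); pickle.dump(c,open(n+"0.pkl","wb"))
    print(n,{k:v for k,v in c.items() if k!="img"})
s=monitor.read_state(); print(s)
E
```

```text
nudge.py
pics
workcell.py
scene {'fx': 386.54448796588434, 'fy': 386.54448796588434, 'cx': 317.5192422641795, 'cy': 197.66850830002662, 'k1': -0.0204362052601021, 'eye': array([ 197.75891536, -746.40048591,  400.62726263]), 'orientation': array([ 0.80936891,  0.5305734 , -0.13593695, -0.21197872])}
top {'fx': 388.2697634114466, 'fy': 388.2697634114466, 'cx': 317.56929504709365, 'cy': 197.40930707499916, 'k1': -0.01661432847440414, 'eye': array([475.84439077, -52.85842159, 890.64416272]), 'orientation': array([-0.70556064, -0.02082354,  0.04218006,  0.70708656])}
{'time_s': 0.1, 'qpos': array([ 1.20567930e+00,  3.79376242e-01,  1.73468770e+00,  3.08123727e-05,
        1.02851610e+00, -3.32847440e-02]), 'joint_velocities': array([ 0.00126251, -0.00107672, -0.00279136,  0.00045758, -0.00118376,
        0.00214033]), 'tau': array([ 9.30203096e-04, -7.65044761e+01, -4.35289907e+01,  6.52760896e-02,
        3.98482138e-02, -6.59902162e-05]), 'ee_pos': array([227.9191853 , 661.52064072, 238.35694351]), 'tcp_rot': array([-1.10626720e-04,  1.65163787e-01,  9.86266029e-01, -4.81322799e-04]), 'wrist_force': array([-1.11359166, -0.19516878, -0.12346426]), 'ft_torque': array([ 0.01094244, -0.04195739, -0.02373454]), 'grasp_force': 0.0, 'gripper_width': 1.001216920205357}
```

View pics/scene0.png

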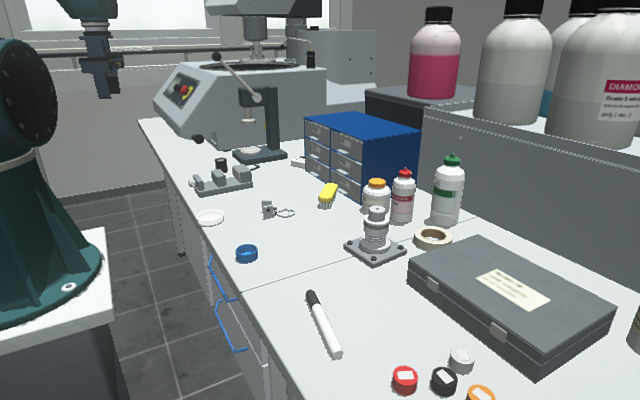

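View pics/top0.png

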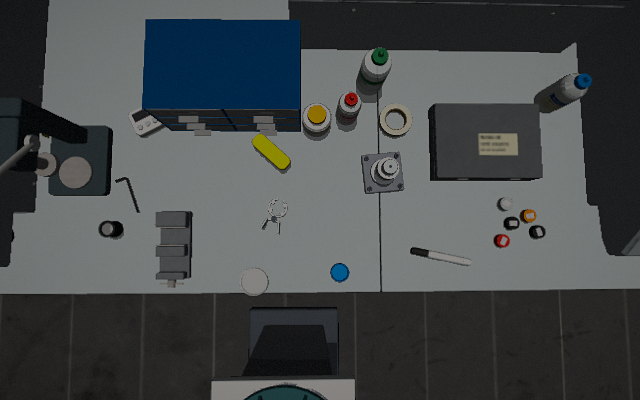

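The clip is at about (277,208) in the top view with its lugs near (265,224) and (280,227). The stand is at about (382,172). I'll enlarge both.

```bash
python3 - <<'E'
from h import *
import pickle
t=pickle.load(open("top0.pkl","rb"))["img"][:,:,::-1]; s=pickle.load(open("scene0.pkl","rb"))["img"][:,:,::-1]
def cr(i,u,v,w,h,k): return cv2.resize(i[v:v+h,u:u+w],None,fx=k,fy=k,interpolation=cv2.INTER_CUBIC)
a=cr(t,255,190,40,50,10);b=cr(t,355,145,60,60,6);
cv2.imwrite("pics/c1.png",np.hstack([a,np.vstack([b,np.zeros((140,360,3),np.uint8)])]))
a=cr(s,250,190,60,40,6);b=cr(s,335,200,80,70,6)
cv2.imwrite("pics/c2.png",np.vstack([np.hstack([a]),])) 
cv2.imwrite("pics/c2.png",np.hstack([np.vstack([a[:, :310],np.zeros((180,310,3),np.uint8)]),b]))
E
```

```text
(no output)
```

View pics/c1.png

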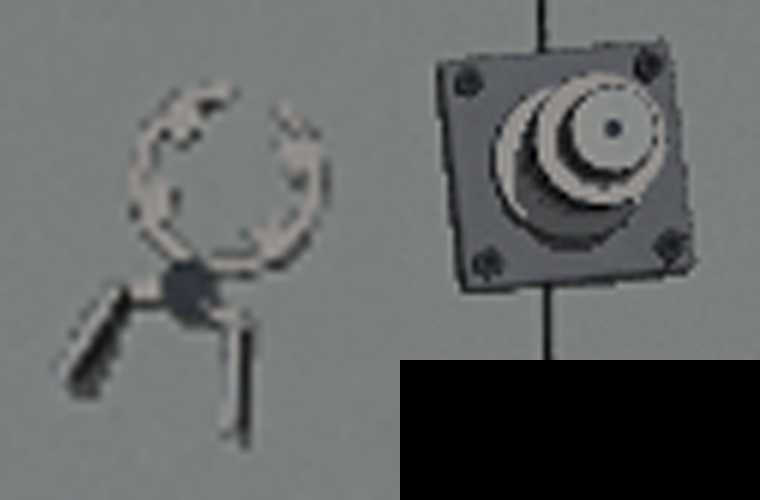

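View pics/c2.png

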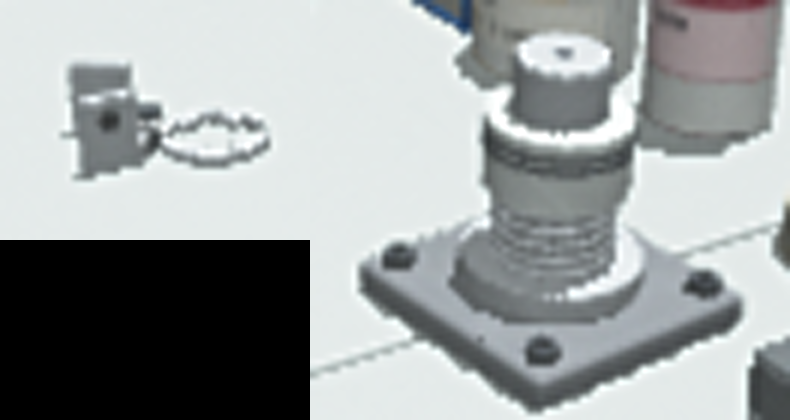

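```bash
python3 - <<'E'
from h import *
import pickle
t=pickle.load(open("top0.pkl","rb"));s=pickle.load(open("scene0.pkl","rb"))
A=lambda x,y:(255+x/10-.45,190+y/10-.45)
B=lambda x,y:(355+(x-400)/6-.4,145+y/6-.4)
S=lambda x,y:(335+(x-310)/6-.4,200+y/6-.4)
C=lambda x,y:(250+x/6-.4,190+y/6-.4)
print("ring",ring:=px2w(t,*A(230,178),5)); print("pivot",px2w(t,*A(190,290),8))
L=[px2w(t,*A(*p),32) for p in[(122,290),(65,375),(245,322),(232,440)]]
m=np.mean(L,0);print("lugs",np.round(L,1),m)
d=(ring-m)[:2];print("dist",np.hypot(*d),"yaw",np.arctan2(d[1],d[0]))
print("seps front/rear",np.hypot(*(L[0]-L[2])[:2]),np.hypot(*(L[1]-L[3])[:2]), np.hypot(*(L[0]-L[1])[:2]))
P=[px2w(t,*B(*p),12) for p in[(437,62),(665,42),(692,270),(462,290)]]
print("plate",np.mean(P,0),[np.linalg.norm(P[i]-P[i-1]) for i in range(4)])
for z in (80,85,90,95,100): print(z,"tip top",px2w(t,*B(613,128),z)[:2],"scene",px2w(s,*S(565,52),z)[:2])
P=[px2w(s,*S(*p),12) for p in[(362,265),(742,292),(535,385)]];print("scene plate LR mid",(P[0]+P[1])/2)
print("scene ring",px2w(s,*C(215,138),4))
print("tool yaw",R.from_matrix(rot(monitor.read_state()["tcp_rot"])).as_matrix())
E
```

```text
ring [532.31633619  11.55347751   5.        ]
pivot [506.7243188   20.23516167   8.        ]
lugs [[505.9  33.2  32. ]
 [487.3  45.5  32. ]
 [498.8   6.1  32. ]
 [472.9   8.8  32. ]] [491.23634241  23.41884646  32.        ]
dist 42.75924308739229 yaw -0.2811831135372342
seps front/rear 27.986594059497754 39.3995662114266 22.355520050027724
plate [ 612.48325441 -227.90749375   12.        ] [np.float64(88.40263643936446), np.float64(88.8159081479661), np.float64(88.85485636572932), np.float64(88.81845423810738)]
80 tip top [ 615.34635409 -232.0074371 ] scene [ 629.99791734 -206.99701679]
85 tip top [ 614.48591514 -230.90245773] scene [ 623.25739567 -215.40870744]
90 tip top [ 613.62547618 -229.79747836] scene [ 616.51687401 -223.82039808]
95 tip top [ 612.76503722 -228.69249899] scene [ 609.77635234 -232.23208873]
100 tip top [ 611.90459827 -227.58751962] scene [ 603.03583068 -240.64377937]
scene plate LR mid [ 611.80673104 -229.34187203   12.        ]
scene ring [530.36722576   8.76604398   4.        ]
tool yaw [[-9.45441822e-01  3.25790758e-01 -3.77208944e-04]
 [ 3.25790971e-01  9.45441384e-01 -9.12881595e-04]
 [ 5.92205585e-05 -9.85967707e-04 -9.99999512e-01]]
```

```bash
cat >> h.py <<'E'
def go(x,y,z,yaw=None):
    """tool-frame displacement to a world TCP target; yaw = world heading of tool x"""
    s=monitor.read_state(); M=rot(s["tcp_rot"]); d=M.T@(np.array([x,y,z])-s["ee_pos"])
    h=np.arctan2(M[1,0],M[0,0]); t=0 if yaw is None else -((yaw-h+np.pi)%(2*np.pi)-np.pi)
    print("pos",np.round(s["ee_pos"],1),"head",round(h,3),"tool d",np.round(d,1),"turn",round(t,3))
E
python3 -c "
from h import *
go(489.5,24,140,np.pi-.305)"
```

```text
pos [227.9 661.5 238.4] head 2.81 tool d [-455.  -517.4   98.8] turn -0.027
```

```bash
python3 nudge.py '[[1,-25,-28,0,0],[1,-28,-32,0,0],[1,-28,-32,0,0],[1,-28,-32,0,0],[1,-28,-32,0,0],[1,-28,-32,0,0],[1,-28,-32,0,0],[1,-28,-32,0,0],[1,-28,-32,0,0],[1,-28,-32,0,0]]' 50; python3 -c "
from h import *
go(489.5,24,140,np.pi-.305)"
```

```text
time_s: 1.1
ee_pos: [387.2, 271.2, 238.9]
tcp_rot: [0.0, 0.165, 0.986, -0.0]
wrist_force: [0.2, 0.4, 0.8]
gripper_width: 0.996
grasp_force: 0.0
pos [387.2 271.2 238.9] head 2.81 tool d [-177.2 -200.4   98.9] turn -0.027
```

```bash
python3 nudge.py '[[1,-26,-30,0,0],[1,-28,-32,0,0],[1,-28,-32,10,0],[1,-28,-32,20,0],[1,-28,-32,20,-0.027],[1,-25,-28,20,0],[1,-14,-14,20,0],[1,0,0,9,0],[1,0,0,0,0]]'; python3 - <<'E'
from h import *
go(489.5,24,140,np.pi-.305)
c=optics.camera("top"); s=optics.camera("scene")
u,v=map(int,w2px(c,(500,20,20)));a=cv2.resize(c["img"][v-35:v+35,u-35:u+35,::-1],None,fx=5.7,fy=5.7,interpolation=2)
u,v=map(int,w2px(s,(500,20,40)));print(u,v);b=cv2.resize(s["img"][v-35:v+35,u-35:u+35,::-1],None,fx=5.7,fy=5.7,interpolation=2)
cv2.imwrite("pics/d.png",np.hstack([a,b]))
E
```

```text
time_s: 2.0
ee_pos: [489.6, 26.6, 138.7]
tcp_rot: [-0.001, 0.152, 0.988, -0.0]
wrist_force: [-0.6, -0.1, 0.5]
gripper_width: 0.998
grasp_force: 0.0
pos [489.6  26.6 138.7] head 2.836 tool d [-0.7 -2.6 -1.3] turn -0.001
270 199
```

View pics/d.png

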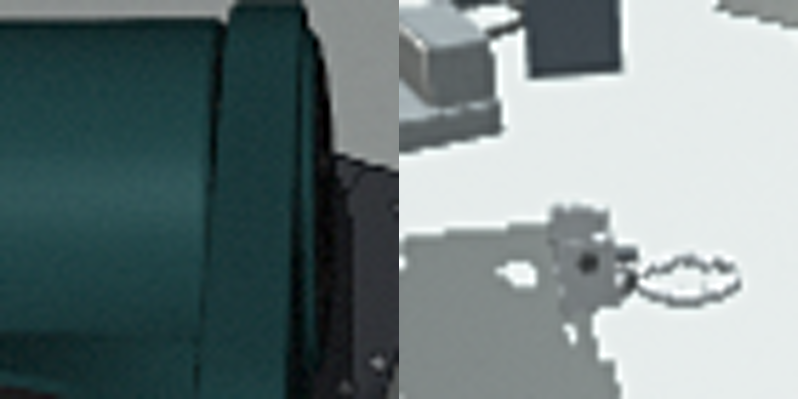

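The arm hides the clip from the top camera. In the scene view a finger is visible above the bench, and the clip is undisturbed with its lugs at about (267,201). I'm going down around the lugs.

```bash
python3 nudge.py '[[1,-0.5,-2.5,20,0],[1,0,0,25,0],[1,0,0,25,0],[1,0,0,25,0],[1,0,0,14,0],[0.6,0,0,0,0],[0.45,0,0,0,0],[0.45,0,0,0,0]]'; python3 - <<'E'
from h import *
s=optics.camera("scene"); u,v=map(int,w2px(s,(500,20,30)))
cv2.imwrite("pics/e.png",cv2.resize(s["img"][v-40:v+30,u-45:u+55,::-1],None,fx=6,fy=6,interpolation=2))
E
```

```text
time_s: 2.9
ee_pos: [491.1, 24.4, 32.2]
tcp_rot: [0.001, 0.152, 0.988, 0.0]
wrist_force: [-0.7, 0.8, -0.6]
gripper_width: 0.772
grasp_force: 0.0
```

View pics/e.png

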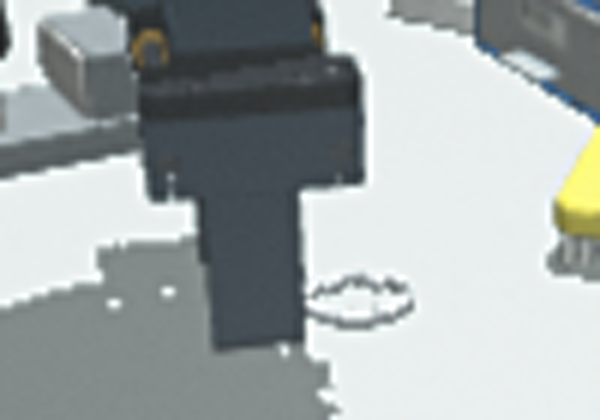

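The finger straddles the near lug and stays clear of the ring at about (358,300) in the crop. I'm closing on the lugs.

```bash
python3 nudge.py '[[0.5,1,0,3,0],[0.4,0,0,0,0],[0.35,0,0,0,0],[0.2,0,0,0,0],[0,0,0,0,0],[0,0,0,0,0],[0,0,0,0,0],[0,0,0,0,0]]' 52;python3 nudge.py '[[0,0,0,0,0],[0,0,0,0,0],[0,0,0,0,0]]'
```

```text
time_s: 3.75
ee_pos: [489.5, 24.5, 28.2]
tcp_rot: [0.0, 0.152, 0.988, 0.0]
wrist_force: [-2.9, 2.4, 6.8]
gripper_width: 0.298
grasp_force: 52.0
time_s: 4.05
ee_pos: [489.5, 24.6, 28.1]
tcp_rot: [0.0, 0.152, 0.988, 0.0]
wrist_force: [-2.8, 1.3, 5.5]
gripper_width: 0.3
grasp_force: 52.0
```

```bash
python3 nudge.py '[[0,0,0,-10,0],[0,0,0,-20,0],[0,0,0,-30,0],[0,0,0,-30,0],[0,0,0,-30,0],[0,0,0,-20,0],[0,0,0,0,0],[0,0,0,0,0]]'; python3 -c "
from h import *
import pickle
s=optics.camera('scene'); t=optics.camera('top');pickle.dump((s,t),open('lift.pkl','wb'))
u,v=map(int,w2px(s,(520,15,150))); a=cv2.resize(s['img'][v-30:v+36,u-40:u+26,::-1],None,fx=6,fy=6,interpolation=2)
p,q=map(int,w2px(t,(532,11,145)));b=cv2.resize(t['img'][q-33:q+33,p-33:p+33,::-1],None,fx=6,fy=6,interpolation=2);print(u,v,p,q)
cv2.imwrite('pics/f.png',np.hstack([a,b]));print(monitor.read_state()['wrist_force'])"
```

```text
time_s: 4.85
ee_pos: [489.3, 24.5, 168.1]
tcp_rot: [0.0, 0.152, 0.988, 0.0]
wrist_force: [0.6, -1.4, -1.4]
gripper_width: 0.296
grasp_force: 52.0
277 153 272 202
[-0.69069104  0.12307303 -1.03200669]
```

View pics/f.png

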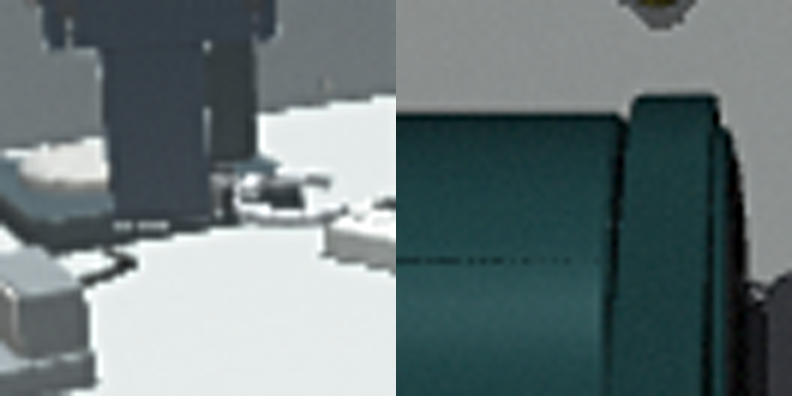

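The clip is held, spread and level, with its ring centre at about (285,156) in the scene image. I'll check that against the kinematics and compute the carry.

```bash
python3 -c "
from h import *
import pickle
s,t=pickle.load(open('lift.pkl','rb'))
print(w2px(s,(533.2,10.7,142.5)),px2w(s,285,156,142.5))
for z in (12,80,90,94,100):print(z,w2px(s,(612.4,-228.7,z)))
go(568.5,-214.9,168,np.pi-.305)"
```

```text
(np.float64(283.86038506629467), np.float64(155.86720395323306)) [534.98328719   8.53104493 142.5       ]
12 (np.float64(374.6478715840294), np.float64(245.77510917405323))
80 (np.float64(376.6216907036856), np.float64(214.49273273607906))
90 (np.float64(376.9231455031678), np.float64(209.69234878452494))
94 (np.float64(377.04455848866513), np.float64(207.75724400651063))
100 (np.float64(377.22757587010204), np.float64(204.83840772687694))
pos [488.7  24.5 167. ] head 2.837 tool d [-148.  -204.4   -1.1] turn 0.0
```

```bash
python3 nudge.py '[[0,-8,-10,0,0],[0,-15,-21,0,0],[0,-20,-28,0,0],[0,-22,-30,0,0],[0,-22,-30,0,0],[0,-21,-29,0,0],[0,-18,-26,0,0],[0,-14,-20,0,0],[0,-8,-10.5,0,0],[0,0,0,0,0]]'; python3 nudge.py '[[0,0,0,0,0],[0,0,0,0,0]]'; python3 -c "
from h import *
go(568.5,-214.9,168,np.pi-.305);print(monitor.read_state()['wrist_force'])
s=optics.camera('scene');t=optics.camera('top')
cv2.imwrite('pics/g.png',np.hstack([cv2.resize(s['img'][150:250,325:425,::-1],None,fx=4,fy=4,interpolation=2),cv2.resize(t['img'][120:220,340:440,::-1],None,fx=4,fy=4,interpolation=2)]))"
```

```text
time_s: 5.95
ee_pos: [569.2, -216.4, 167.2]
tcp_rot: [-0.0, 0.153, 0.988, 0.0]
wrist_force: [-0.5, 0.7, -1.2]
gripper_width: 0.296
grasp_force: 52.0
time_s: 6.15
ee_pos: [568.8, -214.1, 167.6]
tcp_rot: [-0.0, 0.151, 0.988, 0.0]
wrist_force: [0.7, -0.6, -0.6]
gripper_width: 0.295
grasp_force: 52.0
pos [ 568.8 -214.1  167.6] head 2.838 tool d [-0.  -0.9 -0.4] turn 0.001
[ 0.68432132 -0.56265204 -0.61540705]
```

View pics/g.png

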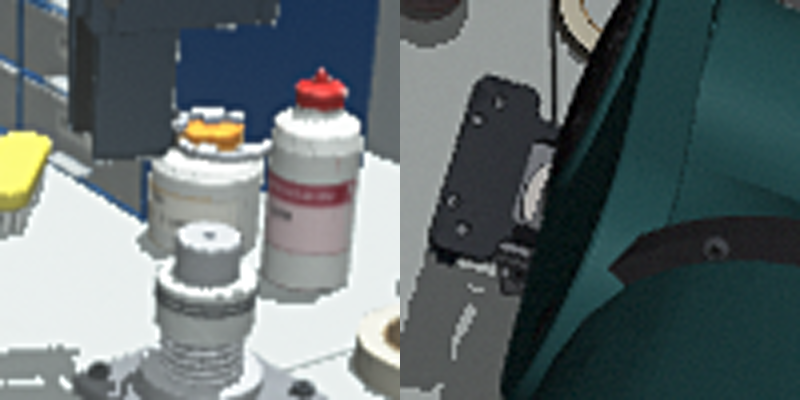

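The ring is visible at about (223,132) in the crop, directly over the spindle tip at (208,236). The tip matches a height of about 92–93 mm. I'm lowering to just above it.

```bash
python3 nudge.py '[[0,0.7,-0.9,10,0],[0,0,0,15,0],[0,0,0,10,0],[0,0,0,3,0],[0,0,0,0,0],[0,0,0,0,0],[0,0,0,0,0]]'; python3 -c "
from h import *
go(568.5,-214.9,168,np.pi-.305);print(monitor.read_state()['wrist_force'])
p=monitor.read_state()['ee_pos'];s=optics.camera('scene');print(w2px(s,(p[0]+43.9,p[1]-13.8,p[2]-25.5)))
cv2.imwrite('pics/i.png',cv2.resize(s['img'][175:245,340:420,::-1],None,fx=8,fy=8,interpolation=2))"
```

```text
time_s: 6.95
ee_pos: [568.5, -215.8, 130.3]
tcp_rot: [0.0, 0.152, 0.988, -0.0]
wrist_force: [-0.4, -0.3, -0.6]
gripper_width: 0.297
grasp_force: 52.0
pos [ 568.5 -215.8  130.3] head 2.837 tool d [  0.3   0.8 -37.7] turn 0.0
[-0.3541373  -0.28610872 -0.58557469]
(np.float64(377.6745247075861), np.float64(202.6302278727996))
```

View pics/i.png

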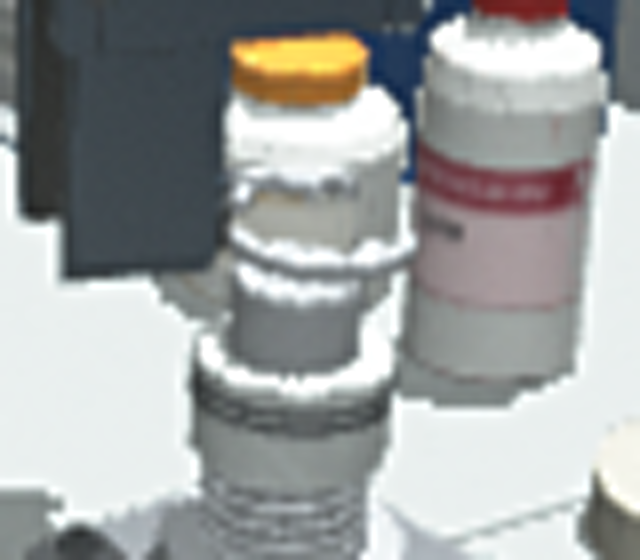

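The ring's centre is at about (378.7,202.7) against a prediction of (377.7,202.6), and the spindle tip is at u≈377. It's aligned, so I'm lowering slowly and watching the force.

```bash
python3 nudge.py '[[0,0.5,0.8,3,0],[0,0,0,3,0],[0,0,0,2,0],[0,0,0,1.5,0],[0,0,0,1.5,0],[0,0,0,1,0],[0,0,0,1,0],[0,0,0,0,0]]'; python3 nudge.py '[[0,0,0,1,0],[0,0,0,1,0],[0,0,0,1,0],[0,0,0,0,0]]'
```

```text
time_s: 7.8
ee_pos: [567.9, -214.7, 116.8]
tcp_rot: [-0.0, 0.152, 0.988, 0.0]
wrist_force: [-0.4, -0.7, -1.0]
gripper_width: 0.292
grasp_force: 52.0
time_s: 8.2
ee_pos: [567.9, -214.7, 113.8]
tcp_rot: [-0.0, 0.152, 0.988, 0.0]
wrist_force: [-0.8, -1.6, -1.3]
gripper_width: 0.296
grasp_force: 52.0
```

```bash
for i in 1 2 3; do :; done; python3 nudge.py '[[0,0,0,1,0],[0,0,0,1,0],[0,0,0,1,0],[0,0,0,1,0],[0,0,0,0,0]]' | egrep 'ee|force'; python3 nudge.py '[[0,0,0,1,0],[0,0,0,1,0],[0,0,0,1,0],[0,0,0,1,0],[0,0,0,0,0]]'| egrep 'ee|force'
```

```text
ee_pos: [567.9, -214.7, 109.8]
wrist_force: [-1.2, -2.1, -0.9]
grasp_force: 52.0
ee_pos: [568.0, -214.7, 105.8]
wrist_force: [-0.4, -1.4, -1.7]
grasp_force: 52.0
```

```bash
python3 nudge.py '[[0,0,0,1,0],[0,0,0,1,0],[0,0,0,1,0],[0,0,0,0,0],[0,0,0,0,0]]' | egrep 'ee|force'
```

```text
ee_pos: [568.0, -214.7, 102.9]
wrist_force: [-0.3, -0.1, -0.3]
grasp_force: 52.0
```

```bash
N='[[0,0,0,1,0],[0,0,0,1,0],[0,0,0,0,0],[0,0,0,0,0]]'; python3 nudge.py '[[0,0,0,1,0],[0,0,0,1,0],[0,0,0,1,0],[0,0,0,0,0],[0,0,0,0,0]]' | egrep 'ee|force'; python3 nudge.py '[[0,0,0,1,0],[0,0,0,1,0],[0,0,0,1,0],[0,0,0,0,0],[0,0,0,0,0]]' | egrep 'ee|wr'
```

```text
ee_pos: [568.0, -214.7, 99.9]
wrist_force: [-0.6, 0.1, 0.2]
grasp_force: 52.0
ee_pos: [568.0, -214.7, 96.9]
wrist_force: [-1.1, -0.3, 0.8]
```

Spring contact has begun. I'm continuing in small steps to the stop.

```bash
python3 nudge.py '[[0,0,0,1,0],[0,0,0,1,0],[0,0,0,0,0],[0,0,0,0,0]]' | egrep 'ee|wr'; python3 nudge.py '[[0,0,0,1,0],[0,0,0,0,0],[0,0,0,0,0]]' | egrep 'ee|wr'; python3 nudge.py '[[0,0,0,0.7,0],[0,0,0,0,0],[0,0,0,0,0]]' | egrep 'ee|wr'
```

```text
ee_pos: [568.0, -214.7, 94.9]
wrist_force: [-0.4, -0.2, 1.6]
ee_pos: [568.0, -214.7, 93.9]
wrist_force: [-0.7, 0.0, 1.3]
ee_pos: [568.0, -214.7, 93.2]
wrist_force: [-0.8, 0.3, 2.6]
```

```bash
python3 nudge.py '[[0,0,0,0.7,0],[0,0,0,0,0],[0,0,0,0,0]]' | egrep 'ee|wr'
```

```text
ee_pos: [568.0, -214.7, 92.5]
wrist_force: [-0.7, -0.2, 1.8]
```

```bash
python3 nudge.py '[[0,0,0,0.7,0],[0,0,0,0,0],[0,0,0,0,0]]' | egrep 'ee|wr'
```

```text
ee_pos: [568.0, -214.7, 91.8]
wrist_force: [0.4, -1.1, 2.5]
```

```bash
python3 nudge.py '[[0,0,0,0.5,0],[0,0,0,0,0],[0,0,0,0,0]]' | egrep 'ee|wr'
```

```text
ee_pos: [568.0, -214.7, 91.3]
wrist_force: [-0.5, 0.8, 3.4]
```

```bash
python3 nudge.py '[[0,0,0,0.5,0],[0,0,0,0,0],[0,0,0,0,0]]' | egrep 'ee|wr'
```

```text
ee_pos: [568.0, -214.7, 90.8]
wrist_force: [-0.4, 0.3, 2.4]
```

```bash
python3 nudge.py '[[0,0,0,0.4,0],[0,0,0,0,0],[0,0,0,0,0]]' | egrep 'ee|wr'
```

```text
ee_pos: [568.0, -214.7, 90.5]
wrist_force: [-0.2, -0.0, 4.0]
```

```bash
python3 nudge.py '[[0,0,0,0.4,0],[0,0,0,0,0],[0,0,0,0,0]]' | egrep 'ee|wr'
```

```text
ee_pos: [568.0, -214.7, 90.3]
wrist_force: [-2.7, 0.4, 9.0]
```

```bash
python3 nudge.py '[[0,0,0,0.4,0],[0,0,0,0,0],[0,0,0,0,0]]' | egrep 'ee|wr'
```

```text
ee_pos: [568.0, -214.8, 90.2]
wrist_force: [-4.9, 3.2, 13.5]
```

That's the stop: the force rises steeply. I'm easing off slightly and releasing.

```bash
python3 nudge.py '[[0,0,0,-0.4,0],[0,0,0,0,0],[0.35,0,0,0,0],[0.42,0,0,0,0],[0.5,0,0,0,0],[0.6,0,0,0,0],[0.7,0,0,0,0],[0.75,0,0,0,0],[0.75,0,0,0,0]]'; python3 nudge.py '[[0.75,0,0,0,0],[0.75,0,0,0,0],[0.75,0,0,0,0]]'
```

```text
time_s: 14.7
ee_pos: [567.8, -214.7, 89.9]
tcp_rot: [-0.0, 0.152, 0.988, 0.0]
wrist_force: [-0.3, 0.9, 0.1]
gripper_width: 0.747
grasp_force: 0.0
time_s: 15.0
ee_pos: [568.0, -214.7, 90.0]
tcp_rot: [-0.0, 0.152, 0.988, 0.0]
wrist_force: [0.1, 0.5, -0.0]
gripper_width: 0.751
grasp_force: 0.0
```

Now straight up, clear of the lugs, then away. I'll take the last look after that.

```bash
python3 nudge.py '[[0.75,0,0,-3,0],[0.75,0,0,-8,0],[0.75,0,0,-15,0],[0.75,0,0,-25,0],[0.75,0,0,-30,0],[0.75,0,0,-35,0],[0.75,20,15,-20,0],[0.75,30,30,0,0],[0.75,30,40,0,0],[0.75,20,40,0,0]]' ; python3 nudge.py '[[0.75,10,40,0,0],[0.75,0,40,0,0],[0.75,0,30,0,0],[0.75,0,10,0,0],[0.75,0,0,0,0]]'; python3 -c "
from h import *
s=optics.camera('scene');t=optics.camera('top')
cv2.imwrite('pics/j.png',np.hstack([cv2.resize(s['img'][190:270,330:410,::-1],None,fx=5,fy=5,interpolation=2),cv2.resize(t['img'][135:215,340:420,::-1],None,fx=5,fy=5,interpolation=2)]))"
```

```text
time_s: 16.0
ee_pos: [508.8, -64.2, 227.4]
tcp_rot: [0.001, 0.152, 0.988, 0.0]
wrist_force: [1.5, -0.1, 0.3]
gripper_width: 0.745
grasp_force: 0.0
time_s: 16.5
ee_pos: [536.9, 52.8, 226.9]
tcp_rot: [0.0, 0.151, 0.989, 0.0]
wrist_force: [0.0, -0.5, -0.5]
gripper_width: 0.746
grasp_force: 0.0
```

View pics/j.png

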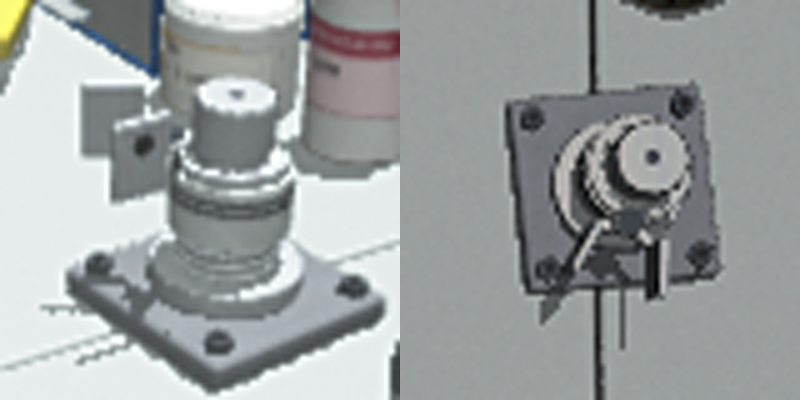

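The clip is seated in the groove. In the top view its lugs run (603,222)→(578,268) and (655,240)→(655,298), about 0.50 rad apart, against 0.48 when shut. The sleeve is held down, the land is exposed and nothing else has moved.

```bash
python3 -c "
from workcell import r, optics, monitor
print(r.job_done())"
```

```text
the job is handed in; nothing more can be done
None
```

The clip is seated in the spindle's groove and holds the sleeve down; I saw nothing else on the bench disturbed, and the job was handed in at about 17 s, with no verdict returned.

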